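Lock the seal matrix in the quick-action vise

TASK

Clamp the bronze seal matrix in the little green vise: with the fingertips push the upright brass locking pin along the long leg of its L-shaped slot as far as the corner, which closes the jaw on the matrix, then push it sideways to the very end of the short leg so that the jaw is locked. Only push, gently: do not pinch the pin, do not touch, lift or tip the matrix yourself, and leave the pot, wax stick, loupe and calipers where they are. Finish with the hand clear of everything.

Things in the scene. Friction and masses are not known exactly. Their poses are not given: they have to be found in the camera images.
- vise: Green bench vise, bolted down, 200 mm long (its x), 116 mm over its feet (y), jaws 60 mm high. Origin on the work surface under its middle, z up. Fixed jaw at x = 70 to 92 mm. At the other end a steel plate, x = -100 to -18 mm, y = -45 to 45 mm, top 45 mm above the surface, has an L-shaped slot 16 mm wide: long leg along +x on y = 0, then short leg along +y. Only the pin stands above the plate.
- corner (a point): Corner of the L-shaped slot, at the plate's top (vise x = -40, y = 0 mm): where the pin's axis stands when the jaw is closed. The long leg runs to it along the vise's +x from x = -75 mm. The pin can enter the short leg only when within about 2 mm of it.
- slot_end (a point): Where the pin's axis stands at the end of the short leg (locked), at the plate's top: 26 mm from the corner along the vise's +y.
- pin: Upright round brass locking pin, 12 mm in diameter, domed, black band, standing 42 mm out of the plate (top at 87 mm). Origin at the centre of its top; axes as the vise's. It carries the moving jaw along and cannot be lifted out. Long leg: about 4 N, rising to 7 N in the last 3 mm; short leg: 2 to 4 N; hard stops at the corner and at the end. It stays where it is left.
- jaw (a joint): Travel of the moving jaw, and of the pin along the long leg, in m: 0 = open, 0.035 = closed on the matrix, pin at the corner. The moving jaw is a green block 60 mm wide and high; its sprung steel face is at vise x = +4 mm when open, about +36 mm when closed.
- matrix: Bronze seal matrix, a loose upright disc 34 mm in diameter and 24 mm high, 0.18 kg, standing on the vise bed (20 mm above the work surface) between the jaws. Origin at the centre of its underside. The closing jaw pushes it against the fixed jaw.
- pot: Bystander: round white ceramic heating pot without handles, 60 mm in diameter, 55 mm high, beside the vise. Origin under its centre.
- wax: Bystander: red wax stick, 85 x 14 x 14 mm, lying beside the vise. Origin under its centre, length along its x.
- loupe: Bystander: round brass and glass loupe with wooden handle, about 95 x 40 x 10 mm, lying beside the vise. Origin under its middle, length along its x.
- calipers: Bystander: brass slide calipers, about 110 x 44 x 8 mm, lying beside the vise. Origin under the bar's middle, length along its x.
Things that resemble listed ones, but are neither listed nor needed, are in the scene too. What is meant by the vise is not pink, and is the smaller of those in its own colour. Of the things shaped like the matrix, the bronze one is meant.

How it is judged:
By the outcome, as a careful person would: the job done as asked, in the order asked, and still so for the second after the job is handed in, with the robot touching nothing.
It also fails if it takes over 40 s, if anything falls off the work surface, if the arm or the gripper's body presses on something with over 40 N, if the wrist force passes 120 N, or if a joint passes its speed limit or range.

ROBOT

A 7-joint arm with a two-finger parallel gripper is mounted at the origin on the work surface. World frame = base frame: x ahead of the robot, y to its left, z up, the work surface at z = 0. Lengths are in m, angles in rad, forces in N, time in s.
With the tool pointing down it reaches from about 0.4 to 0.85 m from the base axis. Payload 6.9 kg.
Tool frame: the origin (TCP) lies between the finger pads; the fingertips stand manip.tcp_to_tips ahead of it and the grasp point (between the pads) lies 5 mm behind it (manip.tcp_to_tips is the distance from the TCP to the fingertips, in m); z points along the fingers, y is the line along which they close (so a half turn about z gives the same grasp; the last joint's range is limited). The gripper opens to 85 mm and grips with 20 to 120 N. Pads are 22 mm wide; open, the fingers measure 114 mm over their backs; the gripper's body (76 mm by 85 mm) begins 54 mm behind the grasp point. The pads swing forward as they close: fully open they stand 13 mm farther back than shut.
Start: joints at [-1.188, 0.507, -0.238, 1.5, 0.126, 1.149, -0.155], TCP at [0.171, 0.601, 0.245] pointing down, gripper open.
Joint ranges: [-3.08, 3.08], [-0.24, 2.05], [-1.43, 1.35], [0, 2.5], [-1.52, 4.66], [0.17, 1.96], [-2.89, 2.89]. Speed limits (rad/s): [2.39, 2.39, 3.14, 3.14, 3.14, 3.14, 3.14].

INTERFACE

Orientations are given as [roll, pitch, yaw] about the fixed x, y, z axes, in that order (R = Rz(yaw) Ry(pitch) Rx(roll)).
In Python, from rig import manip gives the robot as it stands.
- The arm moves only by the shell command python3 -m crank 'ROWS' [FORCE]. ROWS is text: rows parted by semicolons, each of 7 numbers parted by spaces: the turn, a rotation vector about the tool's x, y, z in degrees, then the shift along the tool's x, y, z in mm, then the opening, from 0 (shut) to 1 (fully open). In form: rx ry rz dx dy dz jaw; .... A call has 1 to 5 rows; each row shifts and turns the commanded pose from where the row before left it, along the tool's axes as they then stand; what a row does not reach is not made up. A row lasts 1/10 s, in which the tool goes at most 50 mm and 8.59 degrees, less where a joint would pass 70% of its speed; a pose out of reach is approached as far as the arm can. A call is refused whole if a number of a shift passes 50 or a number of a turn 8.59, either way. A call with a gripper value outside its range is refused whole. The fingers move at their own pace and stop on an object; FORCE is the grip in N (left out, the last holds). Time passes only in rows, so rows that do not move let the fingers close. It gives the time, the measured TCP pose, the force, the opening and the grip force at its end, in the units of the state.
- manip.observe(): the state, without advancing time (a new reading comes with each control period).
- manip.read_camera(name): name is "scene" or "top" or "wrist"; returns a dict with "img" (384x512x3 uint8, red, green, blue), "intrinsics" (3x3 intrinsics, pixels), "rvec" (rotation vector, rad) and "tvec" (3), from world to camera coordinates, as OpenCV has them. Camera axes: x right, y down, z forward; pixel columns grow to the right and rows downward; lengths in m; the calibration is good to about 2 mm. The wrist camera is an equidistant fisheye: a pixel r from the principal point sees the ray r / f radians off the axis. A picture is of the moment at which its call begins. There is no depth.
- manip.sign_off(): hands the job in; it is judged then, once.
The state is a dict: "time": time; "q": joint angles; "joint_velocities": joint speeds; "tau": joint torques, N m; "position": TCP position; "orientation": TCP orientation; "ft_force": force on the tool from outside, world axes, zero at the start; "wrist_torque": the same for the moment, N m; "width": opening from 0.0 (shut) to 1.0 (fully open); "gripper_force": force on a finger pad.
Only numpy, scipy, OpenCV 4.12 (cv2) and the standard library are available. Lean on these libraries where they do the work, as an engineer would, in place of code of your own. Each camera call takes 0.05 s, during which the arm holds its last target. There are 200 camera calls.

## Working session

There is one attempt and no reset: what is moved stays moved. The work goes in short steps, Python scripts to look and compute and a shell command to move; the robot and the scene stay as the last step left them, time stands still between calls to the robot, and variables do not carry over. Pictures are saved under pics/ and viewed, at most 10 in all, crops included, and the job is handed in when it is done.

```bash
ls; mkdir -p pics; python3 - <<'E'
from rig import manip
import cv2,numpy as np
print(manip.tcp_to_tips); s=manip.observe(); print(s)
ims=[]
for n in ("scene","top"):
    c=manip.read_camera(n); np.savez(n+"0.npz",**c)
    print(n,c["intrinsics"],c["rvec"],c["tvec"])
    cv2.imwrite(f"pics/{n}0.png",cv2.resize(c["img"][...,::-1],(768,576)))
E
```

```text
pics
0.014
{'time': 0.0, 'q': array([-1.18750256,  0.50836218, -0.2375111 ,  1.50111942,  0.12571296,
        1.1489198 , -0.15477387]), 'joint_velocities': array([ 0.00083189, -0.00058036, -0.00022424,  0.0002683 , -0.00023718,
       -0.00091713, -0.00018747]), 'tau': array([-4.11029514e-04, -6.20591140e+01, -2.18722925e+00, -2.49647391e+01,
        1.25834011e-02,  1.19435432e-02, -1.94741034e-05]), 'position': array([0.17135235, 0.6005553 , 0.2444187 ]), 'orientation': array([-3.13977505e+00,  5.10811381e-05,  2.86383419e+00]), 'ft_force': array([ 0.32897742,  0.03146224, -0.39914562]), 'wrist_torque': array([-0.00309264,  0.02051285, -0.05240244]), 'gripper_force': 0.0, 'width': 1.0013336384040472}
scene [[365.84373451   0.         248.29718676]
 [  0.         365.84373451 199.62766379]
 [  0.           0.           1.        ]] [ 1.82755117  1.45547912 -0.72734342] [-0.0573111  -0.29540259  1.31569474]
top [[348.49152297   0.         259.60468856]
 [  0.         348.49152297 190.27566716]
 [  0.           0.           1.        ]] [ 2.15891387 -2.21463046  0.11135731] [-0.04993862  0.57388616  0.84663105]
```

View pics/scene0.png

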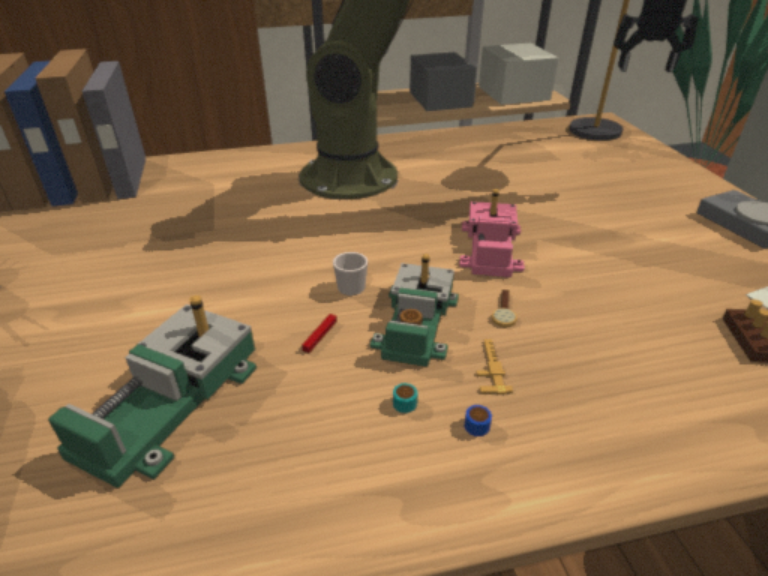

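View pics/top0.png

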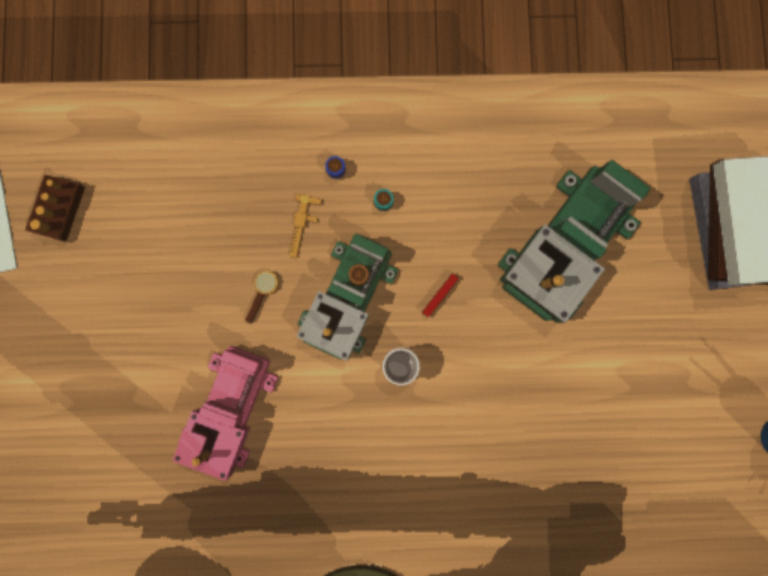

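Vise candidates in the scene view are the large green one (160,390), the pink one (492,240) and the small green one (418,310). I choose the small green one, which is at (345,295) in the top view. Matrix look-alikes are teal (405,397) and blue (478,420). The bronze one (411,316) stands in the chosen vise. Next is a close crop with measurement.

```bash
cat > h.py <<'E'
import numpy as np,cv2
def ray(c,u,v):
    R=cv2.Rodrigues(np.array(c["rvec"],float))[0];C=-R.T@np.array(c["tvec"]).ravel()
    d=R.T@np.linalg.inv(c["intrinsics"])@[u,v,1];return C,d
def onz(c,u,v,z):
    C,d=ray(c,u,v);return C+d*(z-C[2])/d[2]
def proj(c,P):
    return cv2.projectPoints(np.float64(P).reshape(-1,1,3),np.array(c["rvec"],float),np.array(c["tvec"],float),c["intrinsics"],None)[0].reshape(-1,2)
E
python3 - <<'E'
import numpy as np,cv2
from h import *
t=np.load("top0.npz");s=np.load("scene0.npz")
a=t["img"][150:245,190:275][...,::-1];b=s["img"][165:250,240:310][...,::-1]
cv2.imwrite("pics/crop0.png",np.hstack([cv2.resize(a,None,fx=4.5,fy=4.5,interpolation=2)[:400,:382],cv2.resize(b,None,fx=4.7,fy=4.7,interpolation=2)[:400]][:2]) if 0 else np.hstack([cv2.resize(a,(383,428),interpolation=2),cv2.resize(b,(352,428),interpolation=2)]))
# grey plate mask top
hsv=cv2.cvtColor(t["img"],cv2.COLOR_RGB2HSV)
m=((hsv[...,1]<45)&(hsv[...,2]>90)).astype(np.uint8)
m[:, :195]=0;m[:,247:]=0;m[:190]=0;m[245:]=0
m=cv2.morphologyEx(m,cv2.MORPH_CLOSE,np.ones((13,13)))
cs=max(cv2.findContours(m,0,2)[0],key=cv2.contourArea);r=cv2.minAreaRect(cs);bx=cv2.boxPoints(r);print(r,bx)
P=np.array([onz(t,*p,.045) for p in bx]);print(P.round(4),[np.linalg.norm(P[i]-P[i-1]).round(4) for i in range(4)],P.mean(0))
E
```

```text
((224.01983642578125, 208.83287048339844), (38.96043014526367, 51.095645904541016), 25.201122283935547) [[195.51558 223.6544 ]
 [217.27196 177.4221 ]
 [252.5241  194.01134]
 [230.76772 240.24364]]
[[ 0.4937  0.0927  0.045 ]
 [ 0.6048  0.0385  0.045 ]
 [ 0.562  -0.0467  0.045 ]
 [ 0.4517  0.0085  0.045 ]] [np.float64(0.0941), np.float64(0.1236), np.float64(0.0953), np.float64(0.1233)] [0.52804747 0.02322891 0.045     ]
```

View pics/crop0.png

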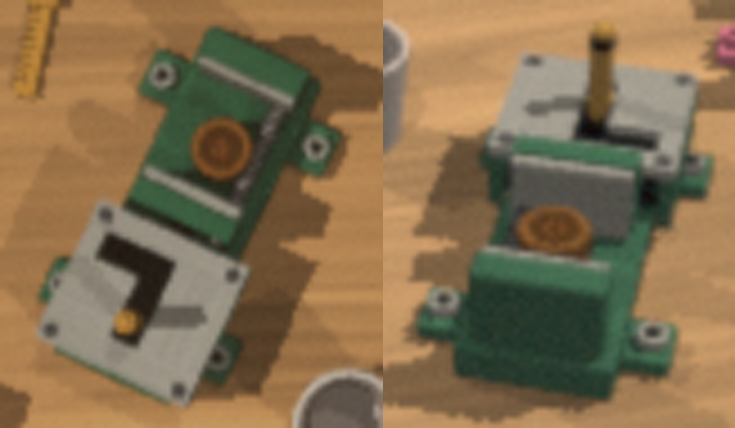

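The crop shows the small green vise with the bronze disc between its jaws. In the top crop (left half) the plate corners are at about (103,203), (248,268), (185,405), (40,335) and the pin top is at (126,321). The slot runs up and then left, which is +x then +y.

```bash
python3 - <<'E'
import numpy as np,cv2
from h import *
t=np.load("top0.npz");s=np.load("scene0.npz")
f=lambda x,y:(190+(x+.5)*85/383-.5,150+(y+.5)*95/428-.5)
g=lambda x,y:(240+(x-383+.5)*70/352-.5,165+(y+.5)*85/428-.5)
K=[(103,203),(248,268),(185,405),(40,335)]
P=np.array([onz(t,*f(*k),.045) for k in K]);print(P.round(4))
print([np.linalg.norm(P[i]-P[i-1]).round(4) for i in range(4)])
ax=(P[0]+P[1]-P[2]-P[3])/2;ay=(P[0]+P[3]-P[1]-P[2])/2
yaw=[np.arctan2(ax[1],ax[0]),np.arctan2(-ay[0],ay[1])];print("yaw",np.degrees(yaw))
Q=np.array([onz(s,*g(*k),.045) for k in [(527,52),(698,75),(670,175),(493,150)]]);print("scene plate c",Q.mean(0))
# pin: top cam, scene cam, triangulate
pt=onz(t,*f(126,321),.087);ps=onz(s,*g(602,28),.087);print("pin",pt,ps)
y=np.mean(yaw);x=np.array([np.cos(y),np.sin(y),0]);yy=np.array([-x[1],x[0],0])
c=P.mean(0);print("plate c",c,"pin from plate",c-16*x/1000)
o=c+.059*x;
for n,q in dict(pin=(-75,0),corner=(-40,0),end=(-40,26)).items(): print(n,o+x*q[0]/1e3+yy*q[1]/1e3)
print("matrix",onz(t,*f(221,148),.044))
E
```

```text
[[ 0.5628  0.0508  0.045 ]
 [ 0.5258 -0.0266  0.045 ]
 [ 0.4535  0.0087  0.045 ]
 [ 0.4928  0.0855  0.045 ]]
[np.float64(0.0782), np.float64(0.0858), np.float64(0.0805), np.float64(0.0863)]
yaw [-26.19227256 -26.33432319]
scene plate c [0.50978769 0.03043645 0.045     ]
pin [0.49905431 0.03507867 0.087     ] [0.50072993 0.03384621 0.087     ]
plate c [0.50870326 0.02957958 0.045     ] pin from plate [0.49435494 0.03665953 0.045     ]
pin [0.49435494 0.03665953 0.045     ]
corner [0.52574189 0.02117214 0.045     ]
end [0.53724681 0.04448816 0.045     ]
matrix [ 0.59124465 -0.01344478  0.044     ]
```

```bash
python3 -m crank '0 0 5.2 0 0 0 0; 0 0 5.2 0 0 0 0; 0 0 0 -15 -11 0 0; 0 0 0 -33 -24 0 0; 0 0 0 -33 -24 0 0' 20; python3 -m crank '0 0 0 -33 -24 0 0; 0 0 0 -33 -24 0 0; 0 0 0 -33 -24 0 0; 0 0 0 -33 -24 0 0; 0 0 0 -33 -24 0 0'; python3 -m crank '0 0 0 -33 -24 0 0; 0 0 0 -33 -24 0 0; 0 0 0 -33 -24 0 0; 0 0 0 -33 -24 0 0; 0 0 0 -33 -24 0 0'; python3 -m crank '0 0 0 0 0 0 0'
python3 - <<'E'
from rig import manip
import cv2,numpy as np
print(manip.observe()["q"],manip.observe()["orientation"])
c=manip.read_camera("wrist"); np.savez("w1.npz",**c);print(c["intrinsics"],c["tvec"],c["rvec"])
cv2.imwrite("pics/w1.png",cv2.resize(c["img"][...,::-1],(768,576)))
E
```

```text
time: 0.6
position: [0.2177, 0.5113, 0.2445]
orientation: [-3.14, -0.0, 2.684]
ft_force: [1.3, -0.5, 0.3]
width: 0.143
gripper_force: 0.0
time: 1.1
position: [0.313, 0.3298, 0.2451]
orientation: [-3.141, -0.0, 2.682]
ft_force: [0.9, 1.7, 0.2]
width: -0.0
gripper_force: 0.0
time: 1.6
position: [0.4076, 0.1492, 0.2452]
orientation: [-3.141, -0.0, 2.682]
ft_force: [0.1, 1.0, -0.1]
width: -0.001
gripper_force: 0.0
time: 1.7
position: [0.4092, 0.1455, 0.2452]
orientation: [-3.14, 0.002, 2.674]
ft_force: [0.4, 0.5, -0.6]
width: 0.006
gripper_force: 0.0
[-0.39205777  0.21007812 -0.00958385  1.97044001  0.00542646  0.96143719
  0.69870685] [-3.13974561e+00  1.64829718e-03  2.67404256e+00]
[[297.31863964   0.         253.21136473]
 [  0.         297.31863964 192.38504892]
 [  0.           0.           1.        ]] [-0.31523906 -0.3250814   0.2884818 ] [-2.44302444 -1.50254193 -0.23325988]
```

View pics/w1.png

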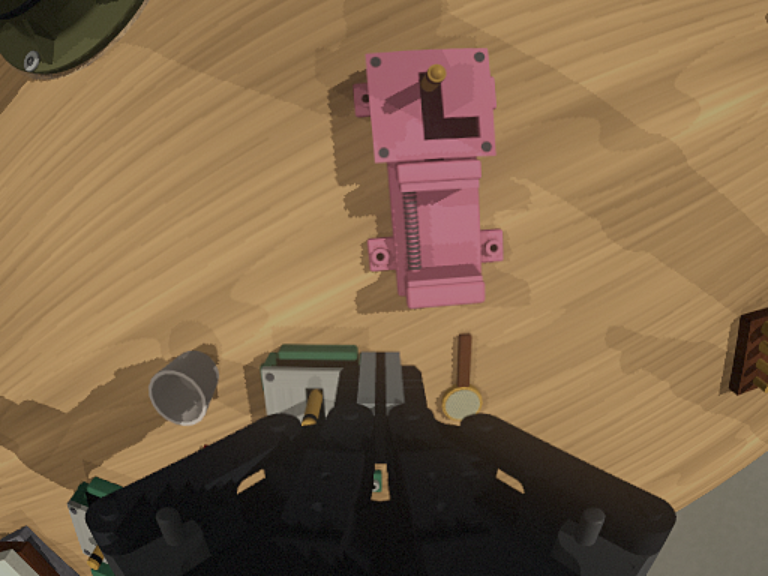

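```bash
python3 -m crank '0 0 0 -32 -20 0 0; 0 0 0 -32 -20 0 0; 0 0 0 -31 -19.5 0 0; 0 0 0 0 0 40 0; 0 0 0 0 0 45 0'; python3 -m crank '0 0 0 0 0 30 0; 0 0 0 0 0 0 0; 0 0 0 0 0 0 0'
python3 - <<'E'
from rig import manip
import cv2,numpy as np
for n in ("wrist","scene","top"):
    c=manip.read_camera(n); np.savez(n+"2.npz",**c)
    if n=="wrist": a=cv2.resize(c["img"][170:320,130:330,::-1],(400,300))
    if n=="scene": b=cv2.resize(c["img"][110:250,210:330,::-1],(400,467))
    if n=="top": d=cv2.resize(c["img"][140:260,180:280,::-1],(389,467))
cv2.imwrite("pics/p2.png",np.hstack([b,d]));cv2.imwrite("pics/w2.png",a)
E
```

```text
time: 2.25
position: [0.4675, 0.0558, 0.1604]
orientation: [3.139, 0.003, 2.681]
ft_force: [0.1, 0.6, -0.6]
width: -0.0
gripper_force: 0.0
time: 2.55
position: [0.4659, 0.0563, 0.1306]
orientation: [-3.141, -0.001, 2.684]
ft_force: [-0.2, 0.5, 0.0]
width: -0.0
gripper_force: 0.0
```

View pics/p2.png

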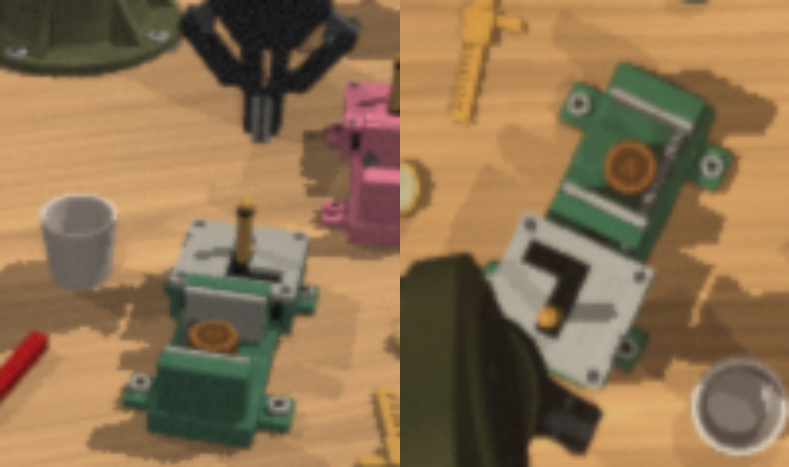

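The hand is behind the pin and above the plate. The pin is at scene crop (245,210) and the fingertips at (262,135), so the way is free. Next I shift 4.6 mm sideways, go down and approach.

```bash
python3 -m crank '0 0 0 0 -4.5 33 0; 0 0 0 0 0 30 0; 0 0 0 0 0 0 0; 0 0 0 -8 0 0 0; 0 0 0 -7 0 0 0'; python3 -m crank '0 0 0 -4 0 0 0; 0 0 0 -3 0 0 0; 0 0 0 0 0 0 0'
python3 - <<'E'
from rig import manip
import cv2,numpy as np
for n in ("scene","top"):
    c=manip.read_camera(n); np.savez(n+"3.npz",**c)
    if n=="scene": b=cv2.resize(c["img"][130:250,230:330,::-1],(389,467))
    if n=="top": d=cv2.resize(c["img"][140:260,180:280,::-1],(389,467))
cv2.imwrite("pics/p3.png",np.hstack([b,d]))
E
```

```text
time: 3.2
position: [0.4794, 0.0446, 0.0691]
orientation: [3.14, 0.003, 2.683]
ft_force: [0.4, 0.3, -0.4]
width: -0.005
gripper_force: 0.0
time: 3.5
position: [0.4842, 0.0416, 0.0678]
orientation: [3.141, 0.001, 2.682]
ft_force: [-0.1, 0.6, 0.4]
width: -0.002
gripper_force: 0.2
```

View pics/p3.png

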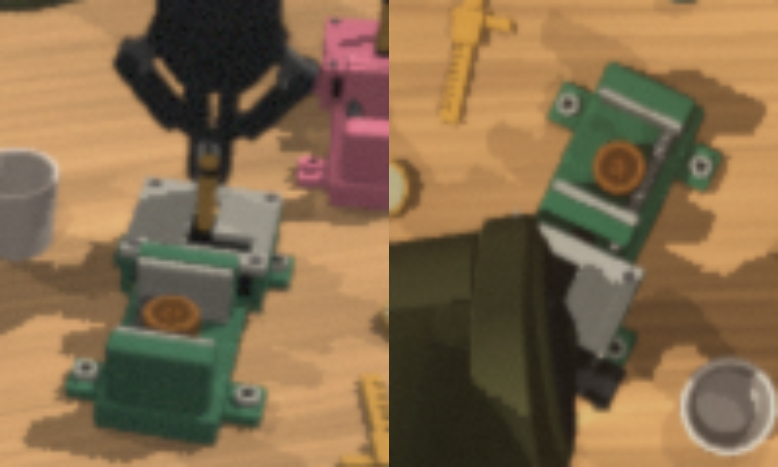

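The fingertips at scene crop (208,160) stand right behind the pin at (205,190), aligned with it and with no contact force yet. I start pushing.

```bash
python3 -m crank '0 0 0 -3 0 0 0; 0 0 0 -3 0 0 0; 0 0 0 -3 0 0 0; 0 0 0 -3 0 0 0; 0 0 0 0 0 0 0';  python3 -m crank '0 0 0 -3 0 0 0; 0 0 0 -3 0 0 0; 0 0 0 -3 0 0 0; 0 0 0 0 0 0 0'
```

```text
time: 4.1
position: [0.4947, 0.036, 0.0672]
orientation: [-3.141, -0.0, 2.682]
ft_force: [-2.9, 1.8, 1.9]
width: -0.003
gripper_force: 1.6
time: 4.5
position: [0.5027, 0.0321, 0.0672]
orientation: [-3.141, -0.0, 2.682]
ft_force: [-3.7, 0.6, 2.1]
width: 0.001
gripper_force: 1.6
```

```bash
python3 -m crank '0 0 0 -3 0 0 0; 0 0 0 -2 0 0 0; 0 0 0 0 0 0 0'; python3 -m crank '0 0 0 -2 0 0 0; 0 0 0 0 0 0 0';python3 -m crank '0 0 0 -2 0 0 0; 0 0 0 0 0 0 0'
```

```text
time: 4.8
position: [0.507, 0.0299, 0.0672]
orientation: [-3.141, -0.0, 2.682]
ft_force: [-2.9, 1.6, 2.0]
width: -0.001
gripper_force: 1.9
time: 5.0
position: [0.5087, 0.029, 0.0672]
orientation: [-3.141, -0.0, 2.682]
ft_force: [-2.6, 1.9, 1.3]
width: -0.0
gripper_force: 2.0
time: 5.2
position: [0.51, 0.0284, 0.0672]
orientation: [-3.141, -0.001, 2.682]
ft_force: [-4.4, 1.8, 3.0]
width: 0.0
gripper_force: 2.9
```

```bash
for i in 1; do python3 -m crank '0 0 0 -1.5 0 0 0; 0 0 0 0 0 0 0'; done; python3 -m crank '0 0 0 -1.5 0 0 0; 0 0 0 0 0 0 0'; python3 -m crank '0 0 0 -1.5 0 0 0; 0 0 0 0 0 0 0'
```

```text
time: 5.4
position: [0.5101, 0.0283, 0.0671]
orientation: [-3.141, -0.003, 2.683]
ft_force: [-9.1, 3.7, 6.0]
width: -0.001
gripper_force: 4.8
time: 5.6
position: [0.5102, 0.0283, 0.0669]
orientation: [-3.14, -0.006, 2.684]
ft_force: [-11.9, 5.3, 7.3]
width: -0.008
gripper_force: 6.7
time: 5.8
position: [0.5103, 0.0283, 0.0669]
orientation: [-3.139, -0.008, 2.684]
ft_force: [-15.3, 7.9, 11.3]
width: -0.0
gripper_force: 8.8
```

The force jumped from about 5 N to about 16 N with no motion, so the pin is at the hard stop, within 1 mm of where I expected the corner. I back off and go round to the −y side.

```bash
python3 -m crank '0 0 0 6 0 0 0; 0 0 0 12 0 0 0; 0 0 0 6 -10 0 0; 0 0 0 0 -20 0 0; 0 0 0 0 -15 0 0';  python3 -m crank '0 0 0 0 0 0 0;0 0 0 0 0 0 0'
python3 - <<'E'
from rig import manip
import cv2,numpy as np
from h import *
s=manip.observe();p=s["position"];print(p)
pin=np.array([.5255,.0208,0]);x=np.array([.8964,-.4432,0]);y=np.array([.4432,.8964,0]);print((p-pin)@x,(p-pin)@y)
c=manip.read_camera("scene"); np.savez("scene4.npz",**c);w=manip.read_camera("wrist")
b=cv2.resize(c["img"][130:250,230:330,::-1],(389,467))
print(proj(c,[[.5255,.0208,.087]]))
cv2.imwrite("pics/p4.png",np.hstack([b,cv2.resize(w["img"][200:320,200:300,::-1],(389,467))]))
E
```

```text
time: 6.3
position: [0.4726, -0.0049, 0.0674]
orientation: [-3.141, 0.001, 2.682]
ft_force: [-0.1, -0.1, 0.0]
width: 0.003
gripper_force: 0.0
time: 6.5
position: [0.4736, -0.0039, 0.0675]
orientation: [3.141, 0.001, 2.681]
ft_force: [0.8, -0.2, -0.2]
width: -0.002
gripper_force: 0.0
[ 0.47361634 -0.00394221  0.0674694 ]
-0.0355427648094285 -0.045173754256396824
[[280.89569754 176.49760544]]
```

View pics/p4.png

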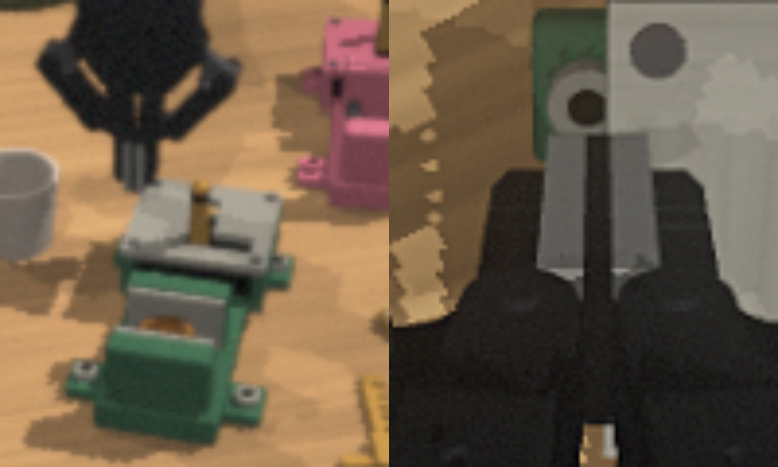

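The pin top is at scene crop (200,182), exactly where predicted for the corner, and the jaw is closed on the matrix. The fingers at (135,165) are clear of the pot. I move forward beside the pin and then push +y.

```bash
python3 -m crank '0 0 0 -18 0 0 0; 0 0 0 -17 0 0 0; 0 0 0 0 0 0 0; 0 0 0 0 10 0 0; 0 0 0 0 5 0 0';  python3 -m crank '0 0 0 0 3 0 0;0 0 0 0 3 0 0;0 0 0 0 0 0 0'; python3 -m crank '0 0 0 0 3 0 0;0 0 0 0 3 0 0;0 0 0 0 0 0 0'
```

```text
time: 7.1
position: [0.511, -0.0036, 0.0671]
orientation: [3.141, -0.001, 2.684]
ft_force: [0.1, -0.0, 0.3]
width: -0.002
gripper_force: 0.0
time: 7.4
position: [0.5139, 0.0006, 0.0673]
orientation: [3.141, -0.0, 2.683]
ft_force: [0.4, 0.3, -0.8]
width: 0.001
gripper_force: 0.0
time: 7.7
position: [0.5167, 0.0055, 0.0673]
orientation: [3.142, 0.0, 2.682]
ft_force: [0.5, 0.3, -1.1]
width: -0.001
gripper_force: 0.0
```

```bash
python3 -m crank '0 0 0 0 3 0 0;0 0 0 0 2 0 0;0 0 0 0 0 0 0'; python3 -m crank '0 0 0 0 3 0 0;0 0 0 0 3 0 0;0 0 0 0 0 0 0'
```

```text
time: 8.0
position: [0.5189, 0.0099, 0.0673]
orientation: [3.142, 0.0, 2.682]
ft_force: [-0.3, -0.4, -0.4]
width: -0.0
gripper_force: 0.2
time: 8.3
position: [0.5218, 0.0157, 0.0673]
orientation: [3.141, 0.0, 2.683]
ft_force: [-0.0, -0.2, -0.7]
width: -0.002
gripper_force: 0.1
```

No force where I expected contact, so I look.

```bash
python3 - <<'E'
from rig import manip
import cv2,numpy as np
c=manip.read_camera("scene"); np.savez("scene5.npz",**c)
cv2.imwrite("pics/p5.png",cv2.resize(c["img"][130:230,240:330,::-1],(540,600),interpolation=2))
E
```

```text
(no output)
```

View pics/p5.png

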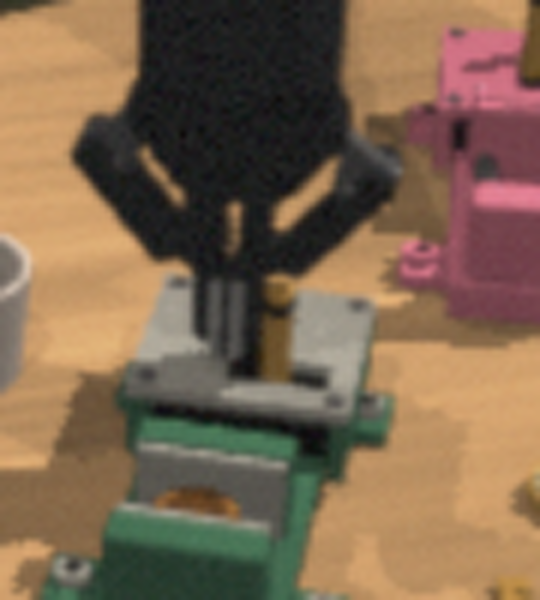

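The pin has entered the short leg: its top moved from about px (281,176) to (287,178), and the finger touches its side. I continue.

```bash
python3 - <<'E'
import numpy as np
from h import *
c=np.load("scene5.npz")
y=np.array([.4432,.8964,0]);pin=np.array([.5255,.0208,.087])
for k in (0,5,10,13,16,26): print(k,proj(c,[pin+y*k/1e3]))
E
python3 -m crank '0 0 0 0 3 0 0;0 0 0 0 2 0 0'; python3 -m crank '0 0 0 0 2 0 0;0 0 0 0 2 0 0;0 0 0 0 0 0 0'
```

```text
0 [[280.89569754 176.49760544]]
5 [[283.00236992 176.76114359]]
10 [[285.11381856 177.02527924]]
13 [[286.38298711 177.18404827]]
16 [[287.6538845  177.34303357]]
26 [[291.90274058 177.87455223]]
time: 8.55
position: [0.5237, 0.0197, 0.0673]
orientation: [-3.141, -0.0, 2.682]
ft_force: [-1.4, -3.2, -0.4]
width: -0.002
gripper_force: 0.8
time: 8.85
position: [0.5256, 0.0236, 0.0673]
orientation: [3.141, 0.0, 2.683]
ft_force: [-0.2, 0.0, 0.5]
width: -0.001
gripper_force: 0.1
```

```bash
python3 -m crank '0 0 0 0 2 0 0;0 0 0 0 0 0 0'; python3 -m crank '0 0 0 0 1.5 0 0;0 0 0 0 0 0 0';python3 -m crank '0 0 0 0 1.5 0 0;0 0 0 0 0 0 0'; python3 -m crank '0 0 0 0 1.5 0 0;0 0 0 0 0 0 0'
```

```text
time: 9.05
position: [0.5265, 0.0252, 0.0673]
orientation: [3.141, 0.0, 2.682]
ft_force: [-0.0, -0.7, 0.7]
width: -0.0
gripper_force: 0.3
time: 9.25
position: [0.5271, 0.0265, 0.0673]
orientation: [3.142, 0.0, 2.682]
ft_force: [0.0, -0.9, -0.1]
width: -0.003
gripper_force: 0.4
time: 9.45
position: [0.5278, 0.0278, 0.0673]
orientation: [3.142, 0.0, 2.682]
ft_force: [-0.0, -1.1, 0.2]
width: 0.002
gripper_force: 0.5
time: 9.65
position: [0.528, 0.0284, 0.0672]
orientation: [-3.141, -0.0, 2.682]
ft_force: [-1.9, -4.0, 1.3]
width: 0.002
gripper_force: 2.0
```

```bash
python3 -m crank '0 0 0 0 1.5 0 0;0 0 0 0 0 0 0'; python3 -m crank '0 0 0 0 1.5 0 0;0 0 0 0 0 0 0'
```

```text
time: 9.85
position: [0.5281, 0.0285, 0.0672]
orientation: [-3.139, -0.001, 2.681]
ft_force: [-2.2, -7.0, 2.6]
width: -0.003
gripper_force: 4.0
time: 10.05
position: [0.5281, 0.0287, 0.0672]
orientation: [-3.137, -0.001, 2.68]
ft_force: [-5.2, -9.8, 4.6]
width: 0.004
gripper_force: 5.8
```

The force is rising with no motion, so the pin is at the end stop. I retreat sideways, then up and back, and check.

```bash
python3 -m crank '0 0 0 0 -6 0 0; 0 0 0 0 -14 0 0; 0 0 0 0 0 -20 0; 0 0 0 0 0 -45 0;0 0 0 0 0 -45 0'; python3 -m crank '0 0 0 40 0 -30 0; 0 0 0 30 40 0 0; 0 0 0 0 50 0 0; 0 0 0 0 50 0 0; 0 0 0 0 30 0 0'; python3 -m crank '0 0 0 0 0 0 0;0 0 0 0 0 0 0'
python3 - <<'E'
from rig import manip
import cv2,numpy as np
from h import *
c=manip.read_camera("scene");t=manip.read_camera("top")
y=np.array([.4432,.8964,0]);e=np.array([.5255,.0208,.087])+y*.026
print(e,(proj(c,[e])-[230,150])*4,(proj(t,[e])-[190,150])*4.5)
cv2.imwrite("pics/p6.png",np.hstack([cv2.resize(c["img"][150:250,230:320,::-1],(360,400),interpolation=2),np.vstack([cv2.resize(t["img"][150:238,190:275,::-1],(382,396),interpolation=2),np.zeros((4,382,3),np.uint8)])]))
E
```

```text
time: 10.55
position: [0.5199, 0.0136, 0.178]
orientation: [-3.141, -0.002, 2.682]
ft_force: [2.0, 0.1, -0.1]
width: -0.003
gripper_force: 0.0
time: 11.05
position: [0.534, 0.2014, 0.2076]
orientation: [3.138, -0.0, 2.686]
ft_force: [0.1, -0.7, -0.3]
width: 0.003
gripper_force: 0.0
time: 11.25
position: [0.533, 0.1973, 0.2068]
orientation: [-3.141, -0.001, 2.684]
ft_force: [-1.1, -0.6, -0.5]
width: -0.0
gripper_force: 0.0
[0.5370232 0.0441064 0.087    ] [[247.61096233 111.49820891]] [[105.2539054  245.02370634]]
```

View pics/p6.png

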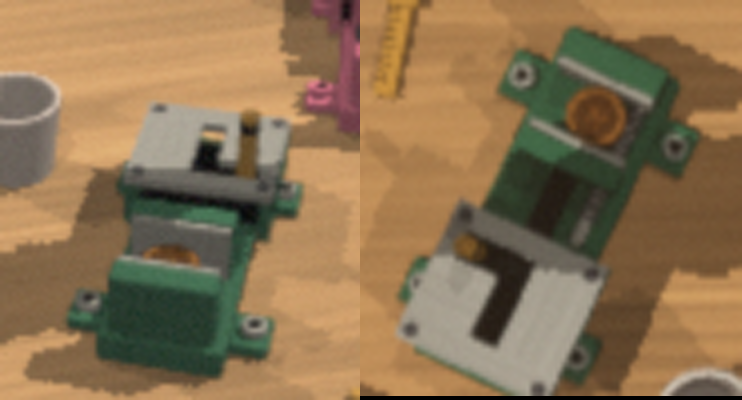

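The pin top is at scene crop (250,115) and top crop (107,245), within 1 mm of the predicted slot end in the top view. The jaw is closed on the upright matrix, the neighbours in view have not moved, and the hand is clear.

```bash
python3 -c "
from rig import manip
print(manip.sign_off())"
```

```text
the job is handed in; nothing more can be done
None
```

The pin was pushed to the corner and then to the end stop of the short leg, so the jaw is locked on the upright matrix; the hand is clear and the job is handed in at about 11 s, though the verdict was not shown.

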